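# Pack the guest wash box in layers

## Task

Pack the open white box on the glass shelf in two layers: first lay the boxed soap flat in the bottom of the box, then lower the grey divider plate in by its knob so that it sits level on the box's four corner rests, and last stand the cream tub upright on the divider beside the knob. Lower each thing into place rather than dropping it, and leave the router, soap dish, bell and clothes peg where they are.

Things in the scene. Friction and masses are not known exactly. Their poses are not given: they have to be found in the camera images.
- shelf: Clear glass shelf, 320 (x) by 1400 (y) by 10 mm, on four chrome brackets, fixed to a low terracotta-tiled wall that rises 66 mm above the glass at its far (+x) edge. Origin: on the glass's top face (z = 0.100 m), middle of its far edge; the glass runs from 0 to -320 mm in x. All things of the task stand on it, and at its right (-y) end, out of the way, the box's white lid (154 by 178 by 19 mm), fixed.
- box: Open white plastic box, fixed, 146 (x) by 170 (y) by 66 mm high, walls 3, floor 4 mm thick; inside 140 by 164 mm. In each inner corner a rest, 18 by 18 mm, whose top is 36 mm above the box's underside. Open snap latch on the front (-x) face. Origin: centre of the underside; x, y along its sides, z up; turned up to 12 degrees about z.
- divider_knob (a point): Centre of the knob of the loose grey divider plate (about 100 g). Plate 132 (x) by 156 (y) by 4 mm, flat underneath; upright bar knob in its middle, 32 long (x), 14 thick (y), 26 mm tall: this point is 13 mm above the plate's top face, 17 above its underside. It starts flat on the shelf right (-y) of the box. Seated on the corner rests it has 4 mm of play on every side and this point is 53 mm above the box's underside. z up; same end for end.
- soap_mid (a point): Centre of a loose bar of soap in a plain brown cardboard carton, 52 (x) by 82 (y) by 28 mm high, about 110 g, lying flat on the shelf to the left (+y) of the box; this point is 14 mm above its underside. Axes along its sides, z up.
- tub_mid (a point): Centre of a loose cream tub: round, white with an aluminium screw lid, 43 mm across (44 mm over the lid), 30 mm high, about 70 g, standing on the shelf to the left (+y) of the box; this point is 15 mm above its underside. z up through the lid.
- router: Bystander: flat black router, 100 by 130 by 27 mm, two stub antennas 90 mm tall, at the left (+y) end of the shelf. Origin: centre of its underside.
- dish: Bystander: low stainless steel soap dish, 116 by 86 by 20 mm, empty, on the right (-y) part of the shelf. Origin: centre of its underside.
- bell: Bystander: small white ceramic bell shaped like an hourglass, 58 mm across, 74 mm tall, on the right (-y) part of the shelf. Origin: centre of its underside.
- peg: Bystander: blue plastic clothes peg, 76 by 12 by 13 mm, lying near the far edge of the shelf behind the box. Origin: centre of its underside.

How it is judged:
On the way, in this order (a step that is already met when the one before it is completed fails the run):
1. the boxed soap lies flat on the floor of the box, let go, while the divider is still out (x of soap_mid in the frame of box between -0.05 and 0.05 m and y of soap_mid in the frame of box between -0.062 and 0.062 m and z of soap_mid in the frame of box between 0.012 and 0.023 m and angle between soap_mid's own z axis and vertical below 0.1 rad and contact force between the fingers and soap below 0.05 N and horizontal distance between divider_knob and box above 0.1 m), for 0.2 s.
2. the divider is in, level on the corner rests above the soap, and let go (x of divider_knob in the frame of box between -0.009 and 0.009 m and y of divider_knob in the frame of box between -0.009 and 0.009 m and z of divider_knob in the frame of box between 0.05 and 0.056 m and angle between divider_knob's own z axis and vertical below 0.05 rad and x of soap_mid in the frame of box between -0.05 and 0.05 m and y of soap_mid in the frame of box between -0.062 and 0.062 m and z of soap_mid in the frame of box between 0.012 and 0.023 m and angle between soap_mid's own z axis and vertical below 0.1 rad and contact force between the fingers and divider below 0.05 N), for 0.2 s.
At the end, for the whole second after the job is handed in: The soap carton lies flat (0.1 rad) on the floor of the box; above it the divider sits knob up and level (0.05 rad) on the corner rests (height within 3 mm, centred within 9 mm); the tub stands upright (0.08 rad) on the divider inside the box; all three are at rest (x of soap_mid in the frame of box between -0.05 and 0.05 m and y of soap_mid in the frame of box between -0.062 and 0.062 m and z of soap_mid in the frame of box between 0.012 and 0.023 m and angle between soap_mid's own z axis and vertical below 0.1 rad and x of divider_knob in the frame of box between -0.009 and 0.009 m and y of divider_knob in the frame of box between -0.009 and 0.009 m and z of divider_knob in the frame of box between 0.05 and 0.056 m and angle between divider_knob's own z axis and vertical below 0.05 rad and x of tub_mid in the frame of box between -0.055 and 0.055 m and y of tub_mid in the frame of box between -0.066 and 0.066 m and z of tub_mid in the frame of divider_knob between -0.002 and 0.006 m and angle between tub_mid's own z axis and vertical below 0.08 rad and contact force between tub and divider above 0.1 N and linear speed of each of soap, divider, tub below 0.02 m/s); the robot touches nothing.
It fails at once if the router, soap dish, bell or clothes peg was shifted by more than 30 mm (distance of any of router, dish, bell, peg from where it was at the start of the episode above 0.03 m).
It fails at once if the bell was tipped over (angle between bell's own z axis and vertical above 0.5 rad).
It fails at once if the soap, the divider or the tub was dropped (fell free faster than 0.8 m/s, some 3 cm) ((linear speed of soap above 0.8 m/s and contact force between the fingers and soap below 0.05 N) or (linear speed of divider above 0.8 m/s and contact force between the fingers and divider below 0.05 N) or (linear speed of tub above 0.8 m/s and contact force between the fingers and tub below 0.05 N)).
It also fails if it takes over 67 s, if anything falls off the work surface, if the arm or the gripper's body presses on something with over 40 N, if the wrist force passes 120 N, or if a joint passes its speed limit or range.

## Robot

A 6-joint arm with a two-finger parallel gripper is mounted at the origin on the work surface. World frame = base frame: x ahead of the robot, y to its left, z up, the work surface at z = 0. Lengths are in m, angles in rad, forces in N, time in s.
With the tool pointing down it reaches from about 0.35 to 0.8 m from the base axis. Payload 7.3 kg.
Tool frame: the origin (TCP) lies between the finger pads; the fingertips stand 25 mm ahead of it and the grasp point (between the pads) lies 6 mm ahead of it (r.tip_extent is the distance from the TCP to the fingertips, in m); z points along the fingers, y is the direction in which the jaws open and shut (so a half turn about z gives the same grasp; the last joint's range is limited). The gripper opens to 85 mm and grips with 20 to 120 N. Pads are 22 mm wide; open, the fingers measure 114 mm over their backs; the gripper's body (76 mm by 85 mm) begins 54 mm behind the grasp point. The pads swing forward as they close: fully open they stand 13 mm farther back than shut.
Start: joints at [1.011, 0.342, 1.524, -0, 1.275, -0.146], TCP at [0.211, 0.481, 0.221] pointing down, gripper open.
Joint ranges: [-2.53, 2.53], [-0.77, 2.02], [0.04, 2.7], [-1, 4.14], [0.28, 2.66], [-3.11, 3.11]. Speed limits (rad/s): [2.57, 2.57, 3.14, 3.14, 3.14, 3.14].

## Interface

Orientations are given as a unit quaternion [x, y, z, w].
In Python, from workcell import r, command_gripper, optics gives the robot as it stands. The module is installed in compiled form; this text tells all that it offers. Calls block until the motion is done:
- r.reach(position, orientation): joint-space move of the TCP to a pose.
- r.move_straight(position, orientation=None, speed=0.15, max_force=None): straight line of the TCP; orientation=None keeps the orientation; speed is the mean speed in m/s. With max_force (N) it stops when the force on the tool has changed by that much, and returns True; else False.
- r.movej(angles): joint-space move.
- command_gripper(opening, force=None): finger opening in m; force is the grip in N (None keeps the last); returns when the fingers have stopped.
- r.hold(seconds).
- r.solve_ik(position, orientation): joint angles nearest the present ones, or None.
- r.read_state(): the state.
- optics.get_image(name): name is "scene" or "top" or "wrist"; returns (picture, depth): 480x640x3 uint8, red, green, blue; 480x640 float32, m along the optical axis (not along the pixel's ray), 0 where there is no reading.
- optics.camera_model(name): a dict with "K" (3x3 intrinsics, pixels), "k1" (the pictures are not rectified: a ray, as slopes to the right and down, at radius r is drawn at 1 + k1 r^2 times it, then the intrinsics apply), "R" (3x3) and "t" (3): a world point X has camera coordinates R X + t; the wrist camera has in their place "tool_from_camera" (4x4, takes a point from camera to tool coordinates, whose origin is the TCP and whose axes are the flange's). Camera axes: x right, y down, z forward; pixel columns grow to the right and rows downward; lengths in m; the calibration is good to about 2 mm. A picture is of the moment at which its call begins: read the wrist's pose just before it. camera_model takes no time and is no camera call.
A pose or a line that the arm cannot do raises r.PlanningError and nothing moves.
- r.finish_job(): hands the job in, once; it reports no verdict.
The state is a dict: "time_s": time; "joint_positions": joint angles; "dq": joint speeds; "tau": joint torques, N m; "eef_pos": TCP position; "eef_rot": TCP orientation; "contact_force": force on the tool from outside, world axes, zero at the start; "torque": the same for the moment, N m; "grip_width": finger opening in m.
Only numpy, scipy, OpenCV 4.12 (cv2) and the standard library are available. Lean on these libraries where they do the work, as an engineer would, in place of code of your own. Each camera call takes 0.05 s, during which the arm holds its last target.

## Working session

There is one attempt and no reset: what is moved stays moved. The work goes in short steps, each a Python script; the robot and the scene stay as the last script left them, time stands still between calls to the robot, and variables do not carry over. Pictures are saved under pics/ and viewed, and the job is handed in when it is done.

```bash
mkdir -p pics; ls
python3 - <<'E'
from workcell import r, command_gripper, optics
import cv2, numpy as np
s=r.read_state(); print(s['time_s'],s['eef_pos'],s['eef_rot'],s['grip_width'],r.tip_extent)
for n in ("scene","top"):
    im,d=optics.get_image(n); cv2.imwrite(f"pics/{n}0.png",im[:,:,::-1]); np.save(f"{n}0.npy",d); np.save(f"{n}0im.npy",im)
    m=optics.camera_model(n); print(n,m)
print(optics.camera_model("wrist"))
E
```

```text
pics
0.0 [0.21086029 0.48034861 0.2200405 ] [ 2.05412629e-01  9.78675170e-01 -7.04061721e-04 -2.60798829e-04] 0.08531352004946344 0.025
scene {'K': array([[476.80694662,   0.        , 325.92270515],
       [  0.        , 476.80694662, 242.70476848],
       [  0.        ,   0.        ,   1.        ]]), 'k1': 0.02910913236525166, 'R': array([[ 0.75991704,  0.64978873, -0.01734068],
       [ 0.48471492, -0.58423729, -0.65093643],
       [-0.43310223,  0.4862524 , -0.75893416]]), 't': array([-0.47729992, -0.18374223,  1.62960138])}
top {'K': array([[456.17104896,   0.        , 317.74333329],
       [  0.        , 456.17104896, 243.4842219 ],
       [  0.        ,   0.        ,   1.        ]]), 'k1': -0.05237651888994878, 'R': array([[ 0.02236635, -0.99965127, -0.01403895],
       [-0.98328493, -0.0194578 , -0.18103079],
       [ 0.18069449,  0.01785329, -0.98337722]]), 't': array([0.04430803, 0.65510835, 1.03465824])}
{'K': array([[355.01413199,   0.        , 318.36723416],
       [  0.        , 355.01413199, 238.88585118],
       [  0.        ,   0.        ,   1.        ]]), 'k1': -0.009319202949213125, 'tool_from_camera': array([[-9.43589876e-04, -9.54520280e-01, -2.98144503e-01,
         7.60347333e-02],
       [ 9.99999554e-01, -8.88937915e-04, -3.18906389e-04,
         1.08375290e-03],
       [ 3.93706634e-05, -2.98144671e-01,  9.54520693e-01,
        -1.53621563e-01],
       [ 0.00000000e+00,  0.00000000e+00,  0.00000000e+00,
         1.00000000e+00]])}
```

View pics/scene0.png

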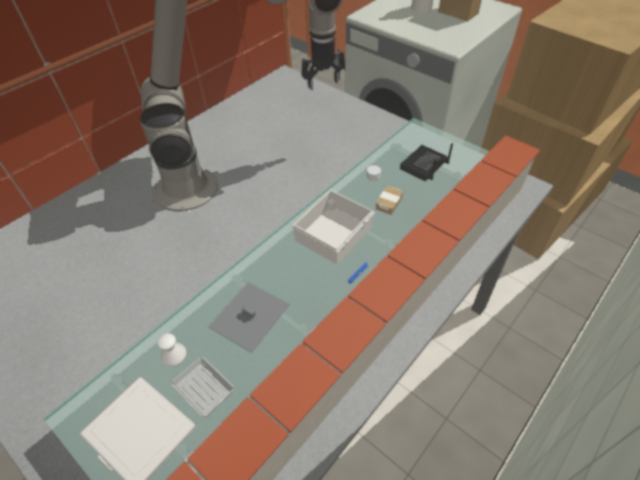

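View pics/top0.png

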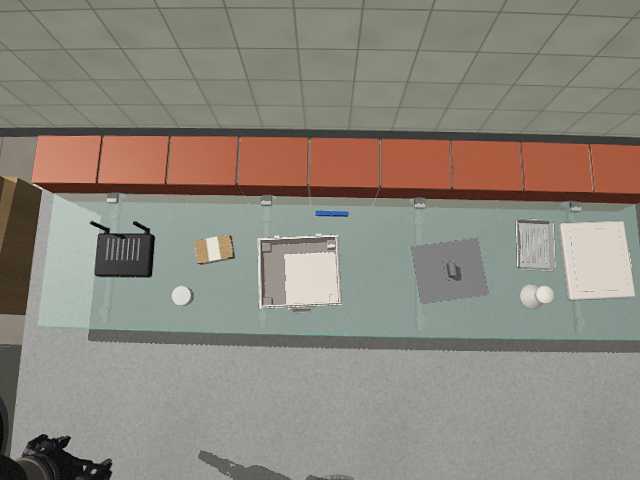

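The top view shows the soap at about (215,249), the tub at (182,296), the box at (299,271) and the divider at (450,270). Next I'll zoom in and cast rays.

```bash
cat > h.py <<'E'
import numpy as np, cv2
from scipy.spatial.transform import Rotation as Ro
from workcell import r, command_gripper, optics
def rays(m,uv):
    uv=np.asarray(uv,float).reshape(-1,1,2)
    # small radial: picture slope = s*(1+k1 r^2)
    p=cv2.undistortPoints(uv,m['K'],np.array([m['k1'],0,0,0.]))[:,0]
    return np.c_[p,np.ones(len(p))]
def plane(m,uv,z,RT=None):
    R,t=(m['R'],m['t']) if RT is None else RT
    d=rays(m,uv)@R; c=-R.T@t
    k=(z-c[2])/d[:,2]
    return c+k[:,None]*d
def wristRT(s,m):
    T=np.eye(4);T[:3,:3]=Ro.from_quat(s['eef_rot']).as_matrix();T[:3,3]=s['eef_pos']
    W=np.linalg.inv(T@m['tool_from_camera']); return W[:3,:3],W[:3,3]
def wrist(name=None):
    s=r.read_state(); im,d=optics.get_image('wrist'); m=optics.camera_model('wrist')
    if name: cv2.imwrite(f'pics/{name}.png',im[:,:,::-1])
    return im,d,m,wristRT(s,m)
def quat(yaw):
    "tool down; tool y (jaw) axis at angle yaw from world x"
    y=np.array([np.cos(yaw),np.sin(yaw),0]);z=np.array([0,0,-1.]);x=np.cross(y,z)
    return Ro.from_matrix(np.c_[x,y,z]).as_quat()
def rect(mask,m,z,RT=None,approx=True):
    cs,_=cv2.findContours(mask,cv2.RETR_EXTERNAL,cv2.CHAIN_APPROX_NONE)
    c=max(cs,key=cv2.contourArea); P=plane(m,cv2.convexHull(c)[:,0],z,RT)
    (cx,cy),(w,h),a=cv2.minAreaRect((P[:,:2]*1000).astype(np.float32))
    return np.array([cx,cy])/1000,(w,h),a,c
E
python3 - <<'E'
from h import *
im=np.load('top0im.npy'); m=optics.camera_model('top'); d=np.load('top0.npy')
hsv=cv2.cvtColor(im,cv2.COLOR_RGB2HSV)
# divider: grey low sat
def reg(mask,x0,y0,x1,y1):
    o=np.zeros_like(mask);o[y0:y1,x0:x1]=mask[y0:y1,x0:x1];return o
H,S,V=[hsv[:,:,i].astype(int) for i in range(3)]
for p in [(430,290),(450,270),(205,250),(220,250),(182,296),(264,275),(310,275),(240,290)]: print(p,im[p[1],p[0]],hsv[p[1],p[0]],d[p[1],p[0]])
g=((S<25)&(V<150)).astype(np.uint8)*255
print('div',rect(reg(g,395,225,500,315),m,0.104)[:3])
s=(((H<25)&(S>60))).astype(np.uint8)*255
print('soap',rect(reg(s,185,225,245,275),m,0.128)[:3])
t=((S<25)).astype(np.uint8)*255
print('tub',rect(reg(t,165,280,200,312),m,0.130)[:3])
b=((S<25)&(V>90)).astype(np.uint8)*255
print('box',rect(reg(b,250,225,350,307),m,0.166)[:3])
big=[cv2.resize(im[225:325,a:a+100],None,fx=4,fy=4,interpolation=cv2.INTER_NEAREST) for a in (160,250)]
cv2.imwrite('pics/z.png',np.hstack(big)[:,:,::-1])
E
```

```text
(430, 290) [129 128 129] [150   2 129] 1.0276616
(450, 270) [120 120 120] [  0   0 120] 1.0096987
(205, 250) [177 149 106] [ 18 102 177] 1.0280477
(220, 250) [177 147 103] [ 18 107 177] 1.026731
(182, 296) [212 211 208] [ 23   5 212] 1.0078162
(264, 275) [129 124 117] [ 18  24 129] 1.0391912
(310, 275) [223 217 208] [ 18  17 223] 1.0363737
(240, 290) [142 156 149] [ 75  23 156] 1.0378681
div (array([ 0.59065833, -0.2443952 ]), (133.6855926513672, 158.8012237548828), 8.626821517944336)
soap (array([0.62942841, 0.26449399]), (56.00981903076172, 30.150110244750977), 12.054988861083984)
tub (array([0.51849274, 0.35575644]), (71.15744018554688, 76.8619155883789), 3.8206357955932617)
box (array([0.5868985 , 0.09547806]), (175.83335876464844, 216.31130981445312), 1.0896904468536377)
```

View pics/z.png

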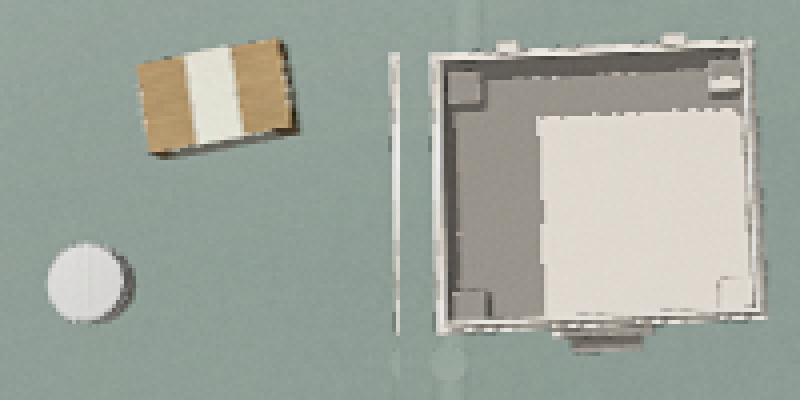

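Run:
```python
from h import *
m=optics.camera_model('top'); print('cam',-m['R'].T@m['t'])
z=lambda L,ox:[(ox+(x-.0)/4-0.375,225+y/4-.375) for x,y in L]
P=plane(m,z([(138,65),(282,39),(296,128),(152,150)],160),.128);print('soap',P.mean(0),np.linalg.norm(np.diff(P[[0,1,2,3,0]],axis=0),axis=1))
P=plane(m,z([(86,282)],160),.130);print('tub',P)
P=plane(m,z([(30,55),(351,40),(364,317),(37,330)],250),.166);print('box',P.mean(0),np.linalg.norm(np.diff(P[[0,1,2,3,0]],axis=0),axis=1),P)
p=[.53,.25,.34]
for yw in (0,.4,-.4): print(yw,r.solve_ik(p,quat(yw)))
r.reach(p,quat(0)); im,d,mm,RT=wrist('w1'); np.savez('w1.npz',im=im,d=d,R=RT[0],t=RT[1]); print(r.read_state()['time_s'])
```

```text
cam [0.45621012 0.0385675  1.13667616]
soap [0.62551115 0.29114921 0.128     ] [0.08308302 0.05195928 0.08205109 0.04975077]
tub [[0.51867893 0.35741687 0.13      ]]
box [0.57478659 0.09624186 0.166     ] [0.1746164  0.14943096 0.17314867 0.14850474] [[0.64325643 0.18824415 0.166     ]
 [0.65496134 0.01402049 0.166     ]
 [0.5058064  0.00494203 0.166     ]
 [0.49512218 0.17776075 0.166     ]]
0 [ 3.10003985e-01  4.04725715e-01  1.10725045e+00 -4.44089210e-16
  1.62961649e+00  3.10003985e-01]
0.4 [ 3.10003985e-01  4.04725715e-01  1.10725045e+00 -4.44089210e-16
  1.62961649e+00 -8.99960152e-02]
-0.4 [ 3.10003985e-01  4.04725715e-01  1.10725045e+00 -4.44089210e-16
  1.62961649e+00  7.10003985e-01]
1.675
```

View pics/w1.png

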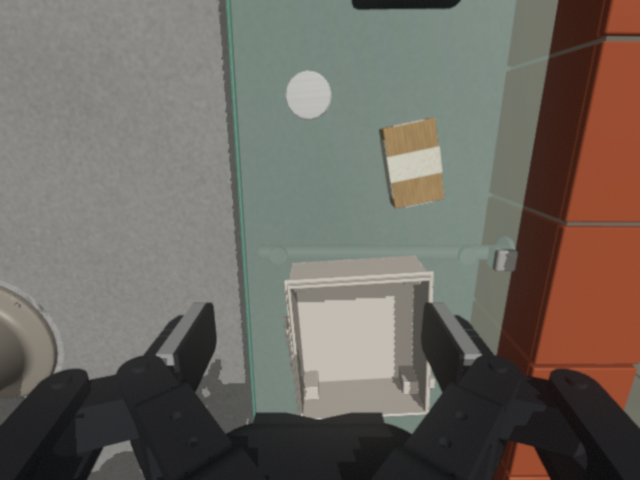

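The wrist view shows the tub at (308,95), the soap at (413,163), and the box rim from (287,280) to (432,415). I'll measure these with masks and compare them with the top view.

Run:
```python
from h import *
w=np.load('w1.npz'); im=w['im']; RT=(w['R'],w['t']); m=optics.camera_model('wrist')
hsv=cv2.cvtColor(im,cv2.COLOR_RGB2HSV);H,S,V=[hsv[:,:,i].astype(int) for i in range(3)]
for p in [(410,140),(413,163),(308,95),(350,160),(353,277),(290,330)]: print(p,im[p[1],p[0]],hsv[p[1],p[0]])
def reg(mask,x0,y0,x1,y1):
    o=np.zeros_like(mask);o[y0:y1,x0:x1]=mask[y0:y1,x0:x1];return o
red=((im[:,:,0].astype(int)-im[:,:,2])>3).astype(np.uint8)*255
print('soap',rect(reg(red,370,105,455,220),m,.128,RT)[:3])
t=((S<18)).astype(np.uint8)*255
c=rect(reg(t,270,60,350,130),m,.130,RT); print('tub',c[:3])
cv2.imwrite('pics/z2.png',cv2.resize(im[245:425,270:450],None,fx=3.3,fy=3.3,interpolation=cv2.INTER_NEAREST)[:,:,::-1])
```

```text
(410, 140) [158 131  92] [ 18 107 158]
(413, 163) [203 201 188] [ 26  19 203]
(308, 95) [190 190 186] [ 30   5 190]
(350, 160) [120 134 126] [ 73  27 134]
(353, 277) [195 190 180] [ 20  20 195]
(290, 330) [135 130 121] [ 19  26 135]
soap (array([0.62505798, 0.29292987]), (57.68180465698242, 84.83878326416016), 11.948548316955566)
tub (array([0.51957819, 0.35826096]), (43.935096740722656, 43.534385681152344), 0.0477287583053112)
```

View pics/z2.png

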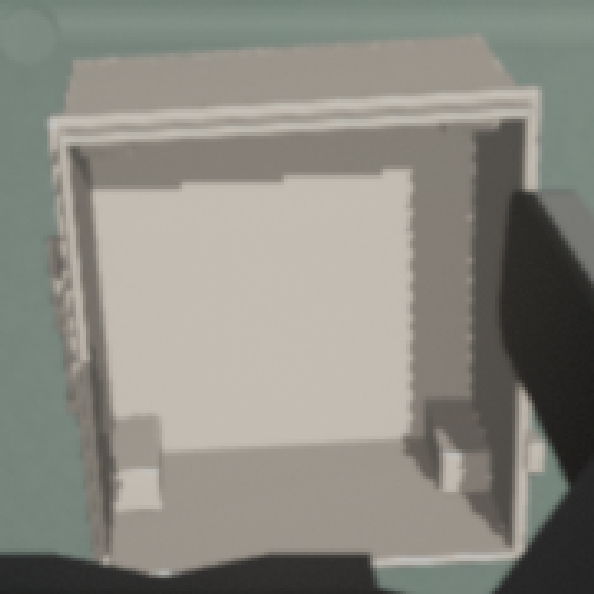

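Run:
```python
from h import *
w=np.load('w1.npz'); RT=(w['R'],w['t']); m=optics.camera_model('wrist')
f=lambda L:[(270+x/3.3-.35,245+y/3.3-.35) for x,y in L]
for z,L in ((.166,[(50,117),(540,88),(523,560),(103,565)]),(.166,[(66,145),(526,117),(512,550),(108,558)])):
    P=plane(m,f(L),z,RT);print('box',P.mean(0),np.linalg.norm(np.diff(P[[0,1,2,3,0]],axis=0),axis=1),P[:,:2])
    e=np.roll(P,-1,0)-P; print(np.degrees(np.arctan2(e[:,1],e[:,0])))
m=optics.camera_model('top')
P=np.array([[.64325643,.18824415],[.65496134,.01402049],[.5058064,.00494203],[.49512218,.17776075]])
e=np.roll(P,-1,0)-P; print(np.degrees(np.arctan2(e[:,1],e[:,0])))
g=lambda L:[(250+x/4-.375,225+y/4-.375) for x,y in L]
P=plane(m,g([(445,67),(741,52),(752,307),(450,318)]-np.array([400,0])),.166);print(P.mean(0),np.linalg.norm(np.diff(P[[0,1,2,3,0]],axis=0),axis=1))
P=plane(m,[(317,213)],.166)
```

```text
box [0.57635953 0.10077479 0.166     ] [0.14829688 0.17722127 0.14589245 0.16993674] [[0.49602439 0.18249066]
 [0.64400515 0.19216843]
 [0.65564208 0.01532963]
 [0.5097665  0.01311046]]
[   3.74174968  -86.23506263 -179.12844129   94.63834883]
box [0.57607601 0.0979061  0.166     ] [0.140328   0.16336782 0.13991558 0.15741071] [[0.50066909 0.17317706]
 [0.64067633 0.1826597 ]
 [0.65141516 0.01964522]
 [0.51154344 0.01614241]]
[   3.87470472  -86.23099715 -178.56544447   93.96129864]
[ -86.15645966 -176.5169338    93.53771038    4.04804978]
[0.57438214 0.09539729 0.166     ] [0.16082856 0.13751979 0.16004315 0.13546274]
```

Run:
```python
from h import *
m=optics.camera_model('top'); print(plane(m,[(317,195),(317,213),(317,325)],.1)[:,:2])
q=quat(np.radians(10.5)); x,y=.6253,.2915
command_gripper(.068,30)
r.reach([x,y,.19],q)
print(r.move_straight([x,y,.129],speed=.08,max_force=8), r.read_state()['eef_pos'],r.read_state()['contact_force'])
print(command_gripper(.03,30)); s=r.read_state();print(s['grip_width'],s['time_s'],s['contact_force'])
r.move_straight([x,y,.235],speed=.15)
s=r.read_state();print(s['grip_width'],s['contact_force'])
wrist('w2')
```

```text
[[0.76290969 0.06174238]
 [0.71918882 0.06075063]
 [0.46095983 0.05489913]]
False [0.62566312 0.29165629 0.12965658] [0.46976683 0.13980809 0.06891711]
False
0.030098486019354723 4.125 [-0.35144111  0.42835897 -0.62276648]
0.030071082396552595 [ 0.0744942   0.76627654 -0.73076766]
```

View pics/w2.png

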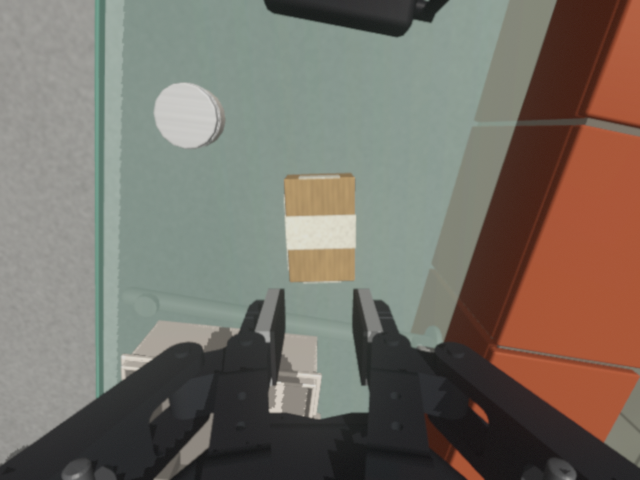

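The jaws closed to 30 mm without touching the soap, which is still lying at about (320,230). I'll re-measure it and check whether the wrist calibration convention is consistent.

Run:
```python
from h import *
s=r.read_state(); print(s['eef_pos'],s['grip_width'],np.degrees(Ro.from_quat(s['eef_rot']).as_euler('xyz')))
im,d,m,RT=wrist(); 
red=((im[:,:,0].astype(int)-im[:,:,2])>3).astype(np.uint8)*255
o=np.zeros_like(red);o[165:295,275:365]=red[165:295,275:365]
print(rect(o,m,.128,RT)[:3], d[232,320])
p=rays(m,[(320,232)])*d[232,320]; print((p-RT[1])@RT[0])
# where TCP and tips project
for off in (0,.006,.025):
    c=RT[0]@(s['eef_pos']-[0,0,off])+RT[1]; print(off,c, c[:2]/c[2]*355+[318,239])
it,dt=optics.get_image('top'); cv2.imwrite('pics/t3.png',it[:,:,::-1])
i2,_=optics.get_image('scene'); cv2.imwrite('pics/s3.png',i2[:,:,::-1])
```

```text
[0.62473142 0.2912998  0.2334367 ] 0.029801926526118124 [-1.79846406e+02  2.16860713e-02  1.00498803e+02]
(array([0.62611682, 0.29436679]), (54.06476974487305, 87.04615783691406), 12.084946632385254) 0.26832446
[[0.62596489 0.29347674 0.12938396]]
0 [-0.00065726  0.0276889   0.16959411] [316.62420815 296.95932195]
0.006 [-0.0006409   0.02589761  0.17532045] [316.70226407 291.43912113]
0.025 [-0.0005891   0.02022518  0.19345387] [316.91895541 276.11447106]
```

View pics/t3.png

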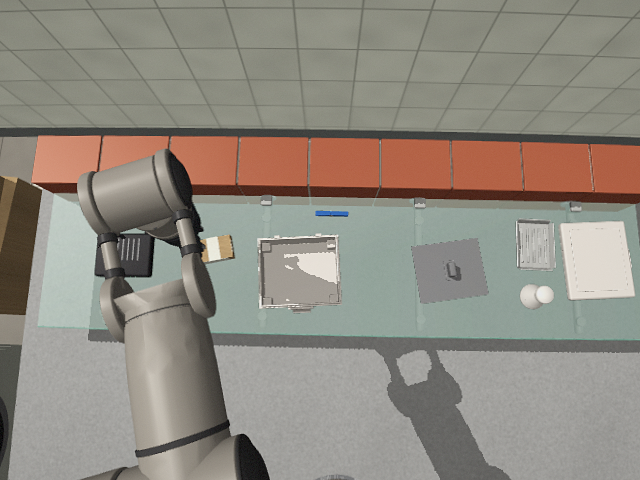

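View pics/s3.png

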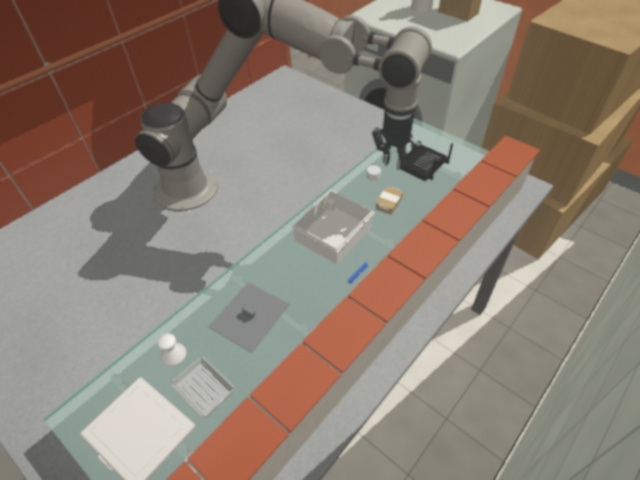

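Run:
```python
from h import *
im,d,m,RT=wrist(); T=m['tool_from_camera']
def tool(u,v): 
    p=rays(m,[(u,v)])[0]*d[v,u]; return (T[:3,:3]@p+T[:3,3]).round(4)
for v in (288,292,298,305,315,330,345,360): 
    print(v,[(u,round(float(d[v,u]),3),tool(u,v)) for u in (268,275,282,356,362,370)])
ms=optics.camera_model('scene'); s=r.read_state()
for off in (0,.025):
    for n in ('scene','top'):
        mm=optics.camera_model(n);c=mm['R']@(s['eef_pos']-[0,0,off])+mm['t'];k=c[:2]/c[2]; print(n,off,k*(1+mm['k1']*(k@k))*mm['K'][0,0]+mm['K'][:2,2])
c=cv2.imread('pics/s3.png')[90:240,320:480]; cv2.imwrite('pics/z4.png',cv2.resize(c,None,fx=4,fy=4))
```

```text
288 [(268, 0.152, array([ 0.0118, -0.0208, -0.0152])), (275, 0.151, array([ 0.0121, -0.0178, -0.0157])), (282, 0.152, array([ 0.0117, -0.0149, -0.015 ])), (356, 0.152, array([ 0.0114,  0.0168, -0.0144])), (362, 0.153, array([ 0.0113,  0.0195, -0.0141])), (370, 0.314, array([-0.058 ,  0.0462,  0.1328]))]
292 [(268, 0.148, array([ 0.0118, -0.0203, -0.019 ])), (275, 0.148, array([ 0.0117, -0.0174, -0.0188])), (282, 0.148, array([ 0.0117, -0.0145, -0.0189])), (356, 0.148, array([ 0.0117,  0.0164, -0.0189])), (362, 0.148, array([ 0.0118,  0.0188, -0.0191])), (370, 0.148, array([ 0.0115,  0.0223, -0.0186]))]
298 [(268, 0.142, array([ 0.0119, -0.0195, -0.0248])), (275, 0.143, array([ 0.0118, -0.0167, -0.0246])), (282, 0.146, array([ 0.0101, -0.0143, -0.0212])), (356, 0.142, array([ 0.0122,  0.0157, -0.0254])), (362, 0.143, array([ 0.0116,  0.0182, -0.0243])), (370, 0.142, array([ 0.012 ,  0.0213, -0.0251]))]
305 [(268, 0.136, array([ 0.0123, -0.0186, -0.0315])), (275, 0.137, array([ 0.0118, -0.0161, -0.0305])), (282, 0.145, array([ 0.0079, -0.0142, -0.0232])), (356, 0.142, array([ 0.0094,  
[... 778 characters left out ...]
, (275, 0.123, array([ 0.0054, -0.0143, -0.0475])), (282, 0.147, array([-0.0085, -0.0144, -0.0268])), (356, 0.14, array([-0.005 ,  0.0156, -0.0321])), (362, 0.123, array([ 0.0054,  0.0158, -0.0475])), (370, 0.118, array([ 0.008 ,  0.0179, -0.0514]))]
360 [(268, 0.116, array([ 0.0045, -0.0158, -0.0546])), (275, 0.122, array([ 0.0006, -0.0143, -0.0493])), (282, 0.29, array([-0.1037, -0.0291,  0.0932])), (356, 0.337, array([-0.1331,  0.0362,  0.1334])), (362, 0.122, array([ 0.0006,  0.0157, -0.0492])), (370, 0.116, array([ 0.0048,  0.0175, -0.0551]))]
scene 0 [391.95421703 169.32881991]
top 0 [201.31502054 239.77481305]
scene 0.025 [391.16605709 176.16439238]
top 0.025 [204.4836414 242.0427379]
```

View pics/z4.png

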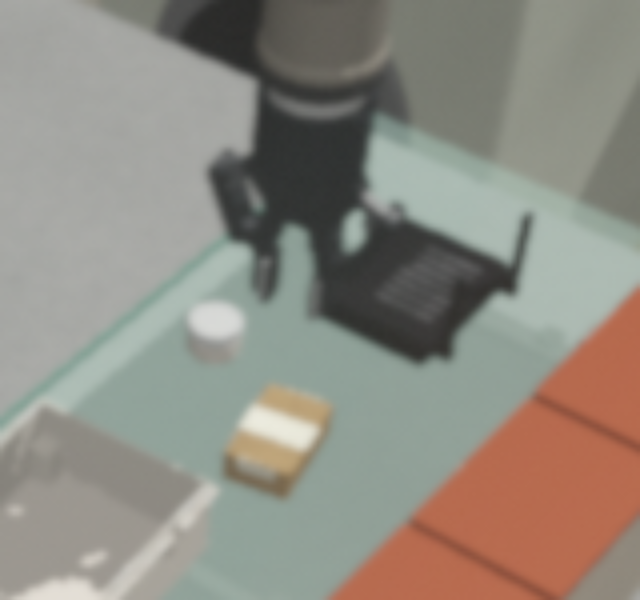

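Two independent checks, the wrist depth and the scene view, put the fingertips about 14 mm *behind* the reported TCP instead of 25 mm ahead. That explains the miss: the jaws closed above the soap. I'll measure the tip extent at the openings I plan to use.

Run:
```python
from h import *
m=optics.camera_model('wrist'); T=m['tool_from_camera']
for op in (.03,.052,.068):
    command_gripper(op,30); im,d,m,RT=wrist(f'tip{int(op*1000)}')
    vv,uu=np.mgrid[240:420,150:490]; D=d[240:420,150:490]
    k=(D>0)&(D<.2)
    p=rays(m,np.c_[uu[k],vv[k]])*D[k][:,None]; q=p@T[:3,:3].T+T[:3,3]
    for sgn in (1,-1):
        f=q[(q[:,1]*sgn>0)]; print(op,sgn,'tip z',np.percentile(f[:,2],[99,99.7,100]).round(4),'inner y',np.percentile(np.abs(f[f[:,2]>-.03][:,1]),[0,2,100]).round(4))
print(r.read_state()['time_s'])
```

```text
0.03 1 tip z [-0.0181 -0.0145 -0.0114] inner y [0.0155 0.0156 0.0295]
0.03 -1 tip z [-0.018  -0.0146 -0.0114] inner y [0.0141 0.0142 0.028 ]
0.052 1 tip z [-0.0191 -0.0168 -0.0142] inner y [0.0264 0.0265 0.0404]
0.052 -1 tip z [-0.0189 -0.0166 -0.0139] inner y [0.0248 0.0251 0.0389]
0.068 1 tip z [-0.0216 -0.0192 -0.0173] inner y [0.0344 0.0345 0.0486]
0.068 -1 tip z [-0.0215 -0.019  -0.0175] inner y [0.0327 0.033  0.0469]
6.25
```

Run:
```python
from h import *
q=quat(np.radians(10.5)); x,y=.6257,.2925
r.move_straight([x,y,.125],q,speed=.2)
print(r.move_straight([x,y,.091],speed=.06,max_force=6), r.read_state()['eef_pos'],r.read_state()['contact_force'])
command_gripper(.03,30); s=r.read_state();print(s['grip_width'],s['time_s'],s['contact_force'])
r.move_straight([x,y,.19],speed=.15)
s=r.read_state();print(s['eef_pos'],s['grip_width'],s['contact_force'],s['time_s'])
wrist('w5')
```

```text
False [0.62584377 0.29254085 0.09104468] [ 0.06352722  0.92023936 -0.06551653]
0.05164171686190869 7.95 [ 0.15607552 -0.07125446  2.94786949]
[0.62507401 0.29228014 0.18863933] 0.051437493852880115 [ 0.80152867 -0.66073355 -1.18044025] 8.7583
```

View pics/w5.png

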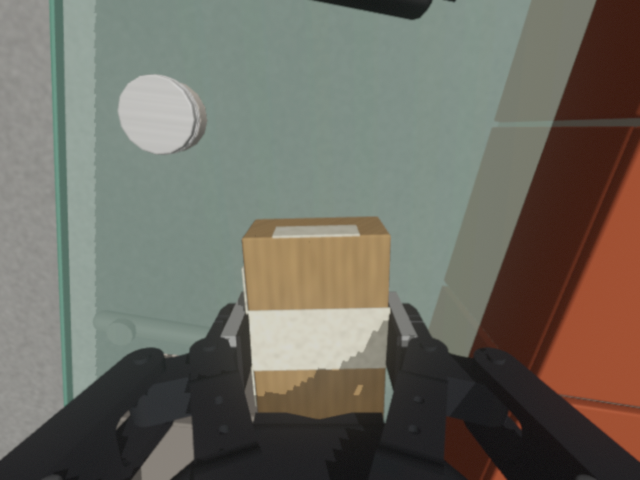

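The soap is held at 51.5 mm, lying square between the pads. Now I'll place it in the box.

Run:
```python
from h import *
q=quat(np.radians(3.8)); x,y=.575,.097
r.move_straight([x,y,.19],q,speed=.25)
r.move_straight([x,y,.115],speed=.15)
print(r.move_straight([x,y,.0935],speed=.03,max_force=4), r.read_state()['eef_pos'],r.read_state()['contact_force'])
command_gripper(.068,30); s=r.read_state();print(s['grip_width'],s['time_s'],s['contact_force'])
r.move_straight([x,y,.19],speed=.2)
# view with box
r.reach([.545,.03,.30],quat(np.radians(-90)))
s=r.read_state();print(s['eef_pos'],s['joint_positions'],s['time_s'])
im,d,m,RT=wrist('w6'); np.savez('w6.npz',im=im,d=d,R=RT[0],t=RT[1])
```

```text
True [0.57471046 0.09698626 0.09563122] [ 0.25977907 -0.59863585  4.52445146]
0.06796579292833343 11.35 [ 0.02217974 -0.53584878  0.31025859]
[0.54476983 0.03010515 0.29896569] [-8.53177592e-02  3.34983068e-01  1.31904735e+00  5.51584582e-05
  1.48945013e+00  1.48437847e+00] 13.3333
```

View pics/w6.png

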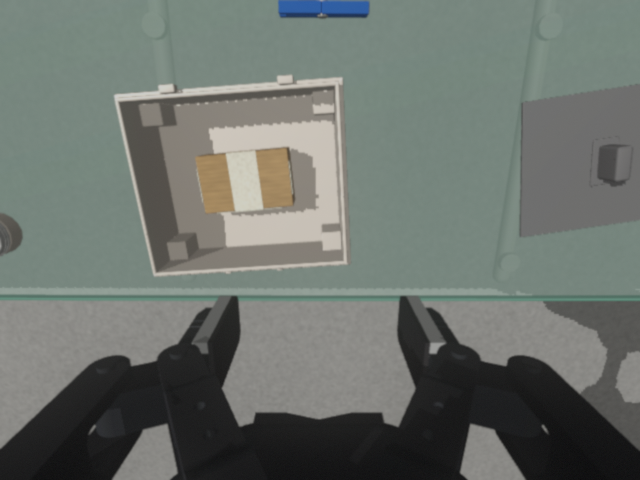

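The soap lies flat at (246,181) in the box, the whole rim is visible, and the knob is at (615,162). I'll refine the box pose and then look at the divider.

Run:
```python
from h import *
r.reach([.53,-.235,.28],quat(np.radians(-90)))
im,d,m,RT=wrist('w7'); np.savez('w7.npz',im=im,d=d,R=RT[0],t=RT[1]); print(r.read_state()['time_s'])
w=np.load('w6.npz')['im']
cv2.imwrite('pics/z6.png',cv2.resize(w[70:282,105:355],None,fx=3,fy=3,interpolation=cv2.INTER_NEAREST)[:,:,::-1])
```

```text
14.4667
```

View pics/z6.png

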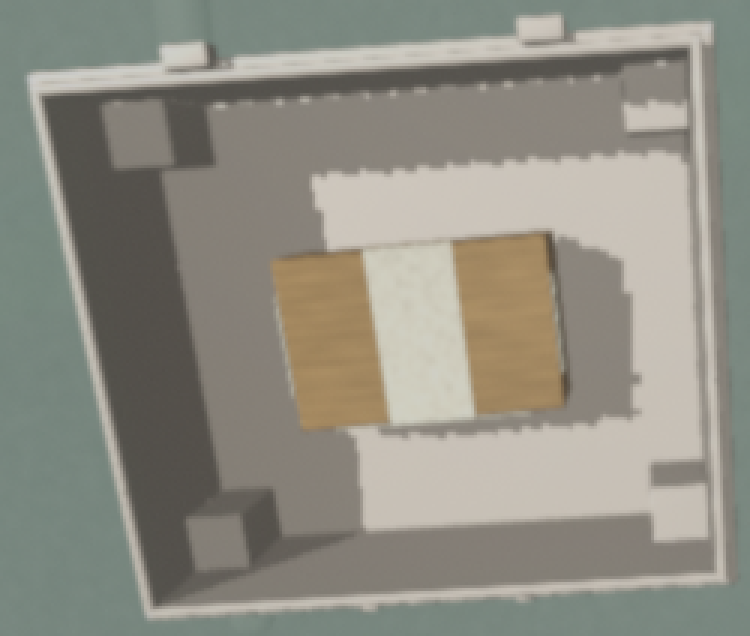

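View pics/w7.png

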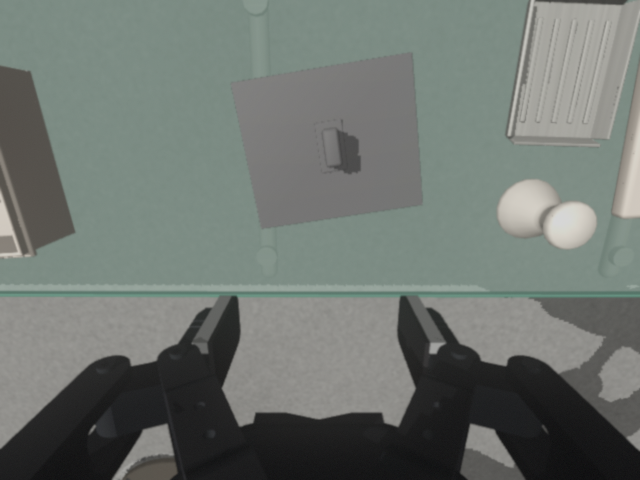

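Run:
```python
from h import *
w=np.load('w6.npz'); RT=(w['R'],w['t']); m=optics.camera_model('wrist')
f=lambda L:[(105+(x-1)/3,70+(y-1)/3) for x,y in L]
for n,z,L in (('inner',.166,[(42,95),(692,46),(716,575),(153,606)]),('rest',.136,[(139,135),(656,97),(680,513),(219,542)]),('soap',.132,[(272,260),(550,233),(566,403),(300,428)])):
    P=plane(m,f(L),z,RT);e=np.roll(P,-1,0)-P
    print(n,P.mean(0).round(4),np.linalg.norm(e,axis=1).round(4),np.degrees(np.arctan2(e[:,1],e[:,0])).round(1))
w=np.load('w7.npz'); RT=(w['R'],w['t']); im=w['im']; d=w['d']
hsv=cv2.cvtColor(im,cv2.COLOR_RGB2HSV)
g=((hsv[:,:,1]<25)&(hsv[:,:,2]<125)).astype(np.uint8)*255; o=g*0;o[40:240,215:440]=g[40:240,215:440]
o=cv2.morphologyEx(o,cv2.MORPH_OPEN,np.ones((7,7)))
a=rect(o,m,.104,RT); print('plate',a[:3])
c=cv2.approxPolyDP(cv2.convexHull(a[3]),8,True)[:,0]; P=plane(m,c,.104,RT); e=np.roll(P,-1,0)-P
print(c.tolist(),P.mean(0),np.linalg.norm(e,axis=1),np.degrees(np.arctan2(e[:,1],e[:,0])))
# knob top by depth
vv,uu=np.mgrid[100:200,300:370]; D=d[100:200,300:370]; q=rays(m,np.c_[uu.ravel(),vv.ravel()])*D.ravel()[:,None]; X=(q-RT[1])@RT[0]
k=X[(X[:,2]>.124)]; print(len(k),k.mean(0)); print(cv2.minAreaRect((k[:,:2]*1000).astype(np.float32)), np.median(X[:,2]),np.percentile(X[:,2],99))
cv2.imwrite('pics/z7.png',cv2.resize(im[110:185,305:370],None,fx=8,fy=8)[:,:,::-1])
```

```text
inner [0.5765 0.0959 0.166 ] [0.1642 0.1409 0.1639 0.1395] [ -86.1 -176.4   93.4    3.8]
rest [0.5764 0.0957 0.136 ] [0.1458 0.1217 0.1455 0.1216] [ -86.1 -176.2   93.8    3.9]
soap [0.576 0.097 0.132] [0.0824 0.0506 0.0826 0.0508] [ -84.7 -175.9   95.4    3.9]
plate (array([ 0.59146637, -0.24456152]), (131.22445678710938, 155.67724609375), 8.75187873840332)
[[412, 54], [421, 204], [262, 227], [247, 152], [340, 65]] [ 0.59326151 -0.24777147  0.104     ] [0.12933795 0.15294949 0.07111921 0.10959634 0.06088748] [-171.82449277   98.48459272    8.31549987  -49.13149259  -81.96851704]
673 [ 0.59304547 -0.24352987  0.14425659]
((592.49853515625, -243.86244201660156), (32.981239318847656, 15.431110382080078), 11.769363403320312) 0.10461226479874297 0.1312437324432708
```

View pics/z7.png

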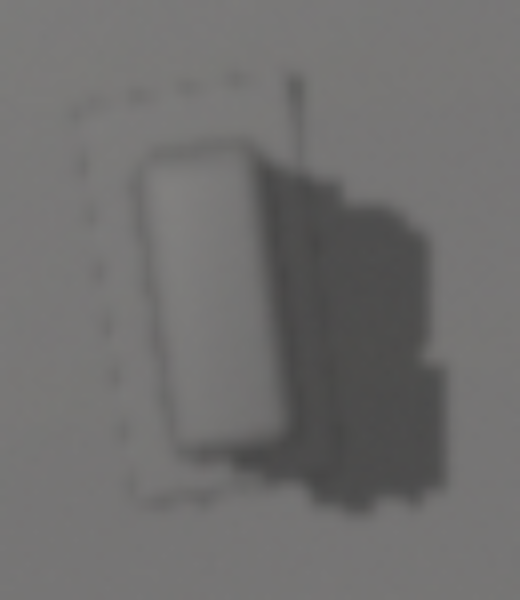

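The box pose agrees between the rim and the rests: (0.5763, 0.0958), 3.85°, with sizes right to about 1 mm. The plate measures 131×156 mm at (0.592, -0.244), 8.6°. Next I'll grasp the knob.

Run:
```python
from h import *
q=quat(np.radians(8.6-90)); x,y=.592,-.2441
command_gripper(.045,60)
r.reach([x,y,.16],q)
print(r.move_straight([x,y,.0975],speed=.06,max_force=6), r.read_state()['eef_pos'],r.read_state()['contact_force'])
command_gripper(.0,60); s=r.read_state();print(s['grip_width'],s['time_s'],s['contact_force'],s['eef_pos'])
r.move_straight([x,y,.205],speed=.1)
s=r.read_state();print(s['eef_pos'],s['grip_width'],s['contact_force'],s['time_s'])
im,d,m,RT=wrist('w8'); np.savez('w8.npz',im=im,d=d,R=RT[0],t=RT[1])
```

```text
False [ 0.59228663 -0.24424443  0.09800762] [ 0.18193041 -0.53164426  0.59552743]
0.012689077114325717 16.9917 [-0.14688416  0.65764282  3.57041203] [ 0.59228267 -0.24421121  0.0980944 ]
[ 0.59163016 -0.24393032  0.20410646] 0.012883391596032532 [ 0.12617416 -0.550215   -1.79957994] 18.2167
```

View pics/w8.png

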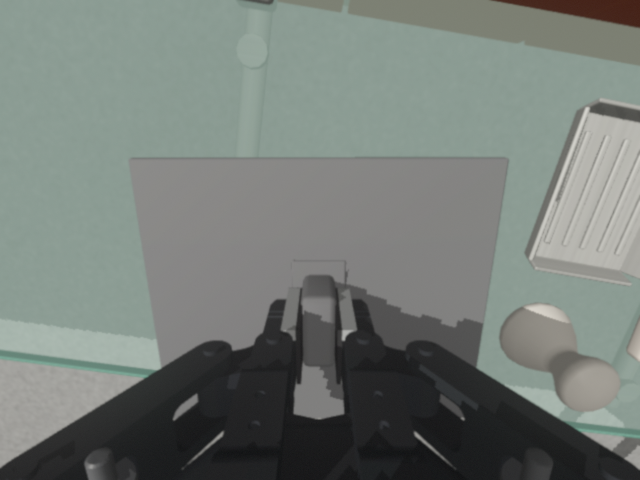

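The divider is held and looks level, with its far edge running (131,158)–(508,158). I'll check its tilt and offset in the tool frame.

Run:
```python
from h import *
w=np.load('w8.npz'); d=w['d']; m=optics.camera_model('wrist');T=m['tool_from_camera']
vv,uu=np.mgrid[165:255:3,150:490:3]; D=d[vv,uu]
q=rays(m,np.c_[uu.ravel(),vv.ravel()])*D.ravel()[:,None]; q=q@T[:3,:3].T+T[:3,3]
q=q[(q[:,2]<.03)]
A=np.c_[q[:,:2],np.ones(len(q))]; c,res,_,_=np.linalg.lstsq(A,q[:,2],rcond=None); print('slope,z',c,np.std(A@c-q[:,2]))
# edges: cast on plane z=c[2] in tool frame
def onp(uv,z):
    d_=rays(m,uv)@T[:3,:3].T; k=(z-T[2,3])/d_[:,2]; return T[:3,3]+k[:,None]*d_
mask=((d>0)&(d<.235)).astype(np.uint8)
rows=[]
for v in (170,200,230,260):
    us=np.where(np.abs(d[v]-np.median(d[v,280:360] if v<255 else d[v,200:280]))<.012)[0]; P=onp([(us[0]-.5,v),(us[-1]+.5,v)],c[2]); print(v,us[0],us[-1],P.round(4)[:,:2].tolist())
for u in (200,320,440):
    col=d[:,u]; v=[v for v in range(100,200) if col[v]<.22 and col[v]>0][0]; print(u,v,onp([(u,v-.5)],c[2]).round(4))
```

```text
slope,z [-0.17117548  0.00070299  0.00063351] 0.00988202145901756
170 130 506 [[0.0598, -0.0821], [0.0597, 0.0801]]
200 134 501 [[0.0468, -0.0824], [0.0466, 0.08]]
230 139 497 [[0.033, -0.0823], [0.0328, 0.0802]]
260 144 492 [[0.0185, -0.0822], [0.0183, 0.0801]]
200 158 [[ 0.065  -0.0512  0.0006]]
320 157 [[ 0.0654 -0.0001  0.0006]]
440 158 [[0.0649 0.0509 0.0006]]
```

Run:
```python
from h import *
w=np.load('w8.npz'); d=w['d']; m=optics.camera_model('wrist');T=m['tool_from_camera']
vv,uu=np.mgrid[165:255:3,150:490:3]; D=d[vv,uu]
q=rays(m,np.c_[uu.ravel(),vv.ravel()])*D.ravel()[:,None]; q=q@T[:3,:3].T+T[:3,3]
q=q[np.abs(q[:,2]+.006)<.012]
A=np.c_[q[:,:2],np.ones(len(q))]; c=np.linalg.lstsq(A,q[:,2],rcond=None)[0]; print(len(q),'slope,z',c,np.std(A@c-q[:,2]))
def onp(uv):
    d_=rays(m,uv)@T[:3,:3].T; o=T[:3,3]; k=(c[2]+c[0]*o[0]+c[1]*o[1]-o[2])/(d_[:,2]-d_[:,:2]@c[:2]); return o+k[:,None]*d_
print(onp([(129.5,170),(506.5,170),(143.5,260),(492.5,260),(200,157.5),(320,156.5),(440,157.5)]).round(4))
```

```text
3404 slope,z [ 0.00064919  0.0007031  -0.0062804 ] 0.0006076200705697222
[[ 0.0606 -0.0785 -0.0063]
 [ 0.0605  0.0765 -0.0062]
 [ 0.0211 -0.0785 -0.0063]
 [ 0.0209  0.0765 -0.0062]
 [ 0.0656 -0.0489 -0.0063]
 [ 0.0659 -0.0002 -0.0062]
 [ 0.0655  0.0486 -0.0062]]
```

The plate is level, within 0.001 rad, and centred within 1 mm. Now I'll lower it into the box.

Run:
```python
from h import *
q=quat(np.radians(3.85-90)); x,y=.5766,.0949
r.move_straight([x,y,.205],q,speed=.2)
r.move_straight([x,y,.172],speed=.1)
s=r.read_state();print(s['eef_pos'],s['contact_force'])
print(r.move_straight([x,y,.1315],speed=.03,max_force=4), r.read_state()['eef_pos'],r.read_state()['contact_force'],r.read_state()['time_s'])
```

```text
[0.57672503 0.09458087 0.17200917] [-0.53084066 -0.50514268 -0.62854827]
True [0.57647561 0.09489956 0.13403871] [-0.80792295  0.22381147  5.35664536] 21.75
```

It made contact at z = 0.1340, against an expected 0.1337. Releasing and looking.

Run:
```python
from h import *
command_gripper(.04,30); x,y=.5766,.0949
r.move_straight([x,y,.20],speed=.15)
r.reach([.52,.12,.30],quat(np.radians(-90)))
im,d,m,RT=wrist('w9'); np.savez('w9.npz',im=im,d=d,R=RT[0],t=RT[1]); print(r.read_state()['time_s'])
```

```text
23.3167
```

View pics/w9.png

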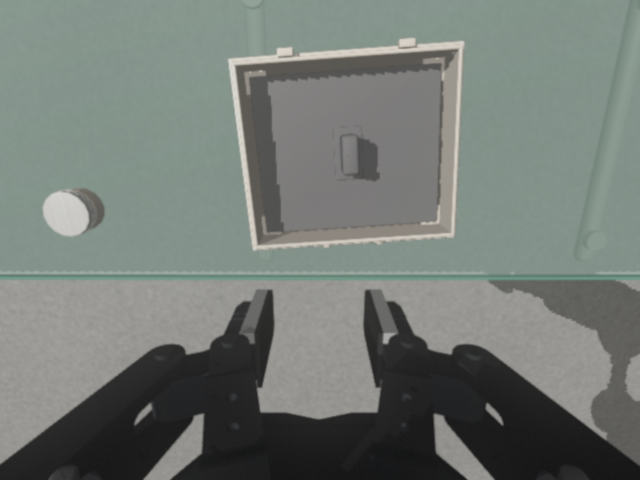

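The divider is in, with the knob at (349,155). I'll check its height and level, and measure the tub at (69,213).

Run:
```python
from h import *
w=np.load('w9.npz'); d=w['d']; im=w['im']; RT=(w['R'],w['t']); m=optics.camera_model('wrist')
vv,uu=np.mgrid[85:225:2,280:435:2]; D=d[vv,uu]
X=(rays(m,np.c_[uu.ravel(),vv.ravel()])*D.ravel()[:,None]-RT[1])@RT[0]
q=X[np.abs(X[:,2]-.14)<.008]
A=np.c_[q[:,:2]-[.5763,.0958],np.ones(len(q))]; c=np.linalg.lstsq(A,q[:,2],rcond=None)[0]; print('slopes,z',c,np.std(A@c-q[:,2]))
k=X[X[:,2]>.162]; print('knob',k.mean(0),cv2.minAreaRect((k[:,:2]*1000).astype(np.float32)))
hsv=cv2.cvtColor(im,cv2.COLOR_RGB2HSV)
X=None
g=((hsv[:,:,1]<15)).astype(np.uint8)*255; o=g*0;o[180:245,30:110]=g[180:245,30:110]
a=rect(o,m,.13,RT); print('tub',a[:3])
vv,uu=np.mgrid[180:245,30:110]; X=(rays(m,np.c_[uu.ravel(),vv.ravel()])*d[vv,uu].ravel()[:,None]-RT[1])@RT[0]
k=X[X[:,2]>.126]; print('tub depth',k.mean(0),cv2.minEnclosingCircle((k[:,:2]*1000).astype(np.float32)))
```

```text
slopes,z [0.00281003 0.00041169 0.14045703] 0.0008367565502403808
knob [0.57829791 0.09812598 0.1899231 ] ((582.6002807617188, 99.43522644042969), (45.90524673461914, 23.18477439880371), 30.735885620117188)
tub (array([0.52096289, 0.35517999]), (43.3812255859375, 50.368717193603516), 24.051725387573242)
tub depth [0.521192   0.35474649 0.1328434 ] ((554.63818359375, 249.95533752441406), 135.42678833007812)
```

The plate top is at 0.1405 (expected 0.140) with a tilt of 0.003 rad. Now the tub.

Run:
```python
from h import *
x,y=.5197,.3575
command_gripper(.064,25)
r.reach([x,y,.17],quat(0))
print(r.move_straight([x,y,.0915],speed=.07,max_force=6), r.read_state()['eef_pos'],r.read_state()['contact_force'])
command_gripper(.02,25); s=r.read_state();print(s['grip_width'],s['time_s'],s['contact_force'],s['eef_pos'])
r.move_straight([x,y,.20],speed=.1)
s=r.read_state();print(s['eef_pos'],s['grip_width'],s['contact_force'],s['time_s'])
im,d,m,RT=wrist('w10'); np.savez('w10.npz',im=im,d=d,R=RT[0],t=RT[1])
```

```text
False [0.51999338 0.35767235 0.09206643] [-0.60187893  0.46105379  0.28280663]
0.04211016093046156 26.35 [-1.10608289 -0.2162785   3.61289106] [0.51995185 0.35764619 0.09214543]
[0.51935838 0.35728238 0.19912801] 0.042320520362632744 [-0.21749952  0.1138336  -1.34113213] 27.5833
```

View pics/w10.png

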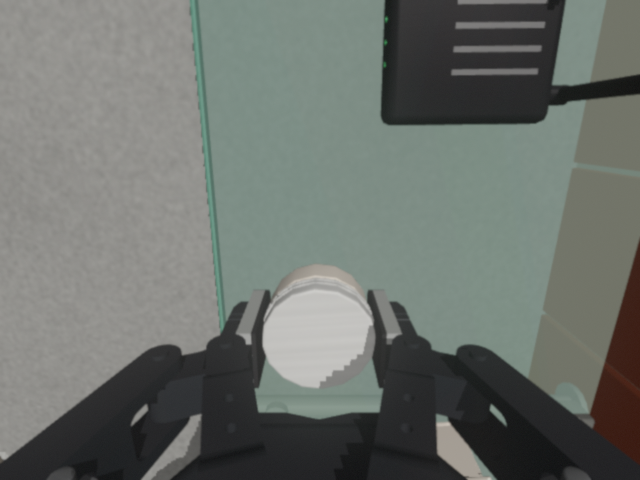

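The tub is held upright and centred between the pads at (319,335). Placing it on the +y side of the knob.

Run:
```python
from h import *
x,y=.5734,.1387
r.move_straight([x,y,.21],quat(np.radians(3.85)),speed=.2)
r.move_straight([x,y,.155],speed=.12)
print(r.move_straight([x,y,.130],speed=.025,max_force=3), r.read_state()['eef_pos'],r.read_state()['contact_force'])
command_gripper(.062,25); s=r.read_state();print(s['grip_width'],s['time_s'],s['contact_force'])
r.move_straight([x,y,.22],speed=.12)
r.reach([.53,.10,.32],quat(np.radians(-90)))
im,d,m,RT=wrist('w11'); np.savez('w11.npz',im=im,d=d,R=RT[0],t=RT[1]); print(r.read_state()['time_s'])
a,_=optics.get_image('top'); cv2.imwrite('pics/t11.png',a[:,:,::-1])
vv,uu=np.mgrid[0:290:2,150:560:2]; X=(rays(m,np.c_[uu.ravel(),vv.ravel()])*d[vv,uu].ravel()[:,None]-RT[1])@RT[0]
c,sn=np.cos(np.radians(3.85)),np.sin(np.radians(3.85)); L=(X[:,:2]-[.5763,.0958])@np.array([[c,-sn],[sn,c]])
def fit(k,n):
    A=np.c_[L[k],np.ones(k.sum())]; q=np.linalg.lstsq(A,X[k,2],rcond=None)[0]; print(n,k.sum(),q.round(4),np.std(A@q-X[k,2]).round(4),L[k].mean(0).round(4),L[k].min(0).round(4),L[k].max(0).round(4))
ins=(abs(L[:,0])<.06)&(abs(L[:,1])<.07)
fit(ins&(abs(X[:,2]-.140)<.006),'plate'); fit(ins&(abs(X[:,2]-.170)<.003)&(L[:,1]>.015),'lid'); fit(ins&(abs(X[:,2]-.166)<.003)&(abs(L[:,1])<.012),'knob')
```

```text
True [0.57320952 0.13864015 0.13213795] [ 0.08951077 -0.0692378   4.42649226]
0.06178998035748323 30.6917 [ 1.36140523 -0.77996323 -0.10507952]
33.0333
plate 4383 [0.0024 0.0002 0.1405] 0.0008 [ 0.004  -0.0064] [-0.06 -0.07] [0.06 0.07]
lid 516 [-0.0018  0.003   0.1701] 0.0008 [0.0014 0.0433] [-0.0195  0.0222] [0.0223 0.0653]
knob 148 [-0.0163 -0.0064  0.1658] 0.001 [ 0.0008 -0.0002] [-0.015  -0.0071] [0.0158 0.0068]
```

View pics/w11.png

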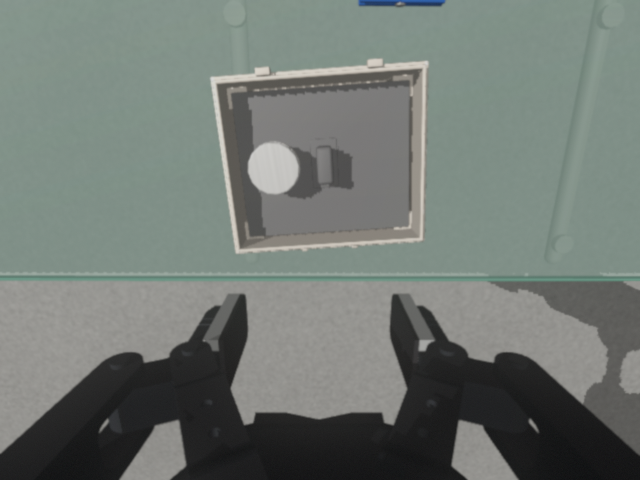

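View pics/t11.png

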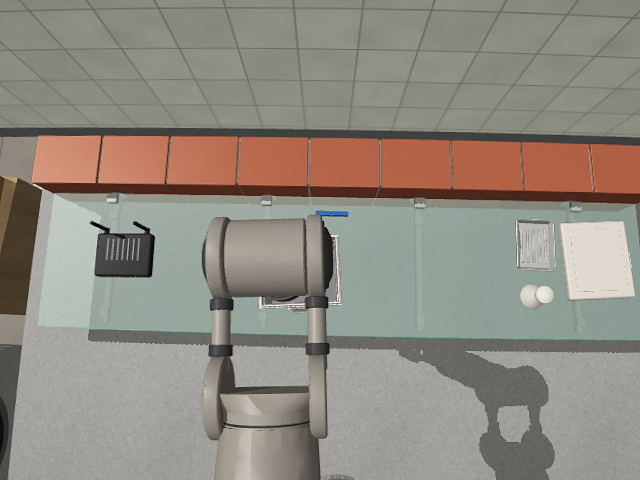

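The tub stands at (274,167) in the wrist view with a level lid at z = 0.170, and the knob is within 1 mm of the box centre. In the top view the router, dish, bell and peg are at the same pixels as before. Handing in.

Run:
```python
from h import *
print(r.finish_job())
```

```text
the job is handed in; nothing more can be done
None
```

I packed the box in order (soap, divider, tub) and handed the job in at about 33 s of the 67 s allowed. No verdict is reported, so the results below are from my own last checks.

**Final checks**
- **Soap:** it lay flat near the box centre when I looked, before the divider went in. The divider now hides it, so I couldn't check it again.
- **Divider:** its top face measured 0.1405 m (expected 0.140), tilted about 0.002 rad, with the knob within 1 mm of the box centre.
- **Tub:** it stands 43 mm to the left (+y) of the knob, with its lid level to within 0.004 rad at 0.170 m, as expected.
- **Other things:** the router, dish, bell and peg look unmoved in the top view, and the gripper is clear of everything.

**What disagreed with the task text**
- **Fingertips:** they are 11 to 17 mm behind the reported tool point, depending on the opening, not 25 mm ahead of it. My first soap grasp therefore closed on air above the carton. I confirmed the offset with the wrist depth and the scene view, and corrected for it in every later grasp.
- **Knob tilt:** a plane fitted to the small knob top showed a 0.016 rad tilt. I put that down to noise, because the fit to the whole plate was level.

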